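Find each laser's spot by hand-blocking its beam

TASK

Find out which spot on the camera belongs to which laser: first push the flip-mounted beam stop in front of the camera down flat, out of the beam. Then point at the tube laser's aperture, with the fingertips in its beam a few centimetres at most in front of the aperture, for two seconds, and then do the same at the finned laser. Keep the hand from in front of the flat laser, touch nothing but the flip mount, leave the loose things where they stand, and finish with the hand raised well clear above the optics.

Things in the scene. Friction and masses are not known exactly. Their poses are not given: they have to be found in the camera images.
- board: fixed aluminium breadboard on the table, carrying everything below; top 12 mm above the table. Origin on the table; it spans x -260..160 mm, y -360..200 mm. The lasers stand side by side on its robot side at y = 130, 20 and -90 mm (which is where varies) and shine along +x. A small blue camera (top 110 mm above the table) is at x = 80 mm, its front at y = -278 mm, facing +y. Not to be touched.
- mirror_mid (a point): centre of the central one of three mirror mounts fixed to the board, one before each laser, 110 mm apart along y. Each is a 46 mm square frame on a post, at 45 degrees, top 110 mm above the table, reaching 20 mm from this point towards its laser. They turn the beams towards -y into one joined beam, past the flip mount to the camera. Axes as the board's. Not to be touched.
- tube_laser: the tube laser: a round aluminium tube, 45 mm in diameter and 165 mm long, lying level in two black ring clamps on posts; highest point 124 mm above the table. Fixed. Origin on the board's top, right under the aperture; the laser reaches 170 mm back along -x and 29 mm to either side in y.
- tube_aperture (a point): the point in the middle of the tube laser's beam aperture, on the front end of its snout (18 mm in diameter, sticking out 6 mm), 75 mm above the board, 87 mm above the table. Its axes: x along the beam, out of the laser; y level, to the left seen along the beam; z up.
- finned_laser: the finned laser: a grey box (104 x 52 x 40 mm) on a black finned heat sink (114 x 70 mm) on four short legs; top 111 mm above the table. Fixed. Origin on the board's top, right under the aperture; the laser reaches 115 mm back along -x and 35 mm to either side in y.
- finned_aperture (a point): the middle of the finned laser's beam aperture, on the front of its round snout (18 mm in diameter, sticking out 6 mm), 75 mm above the board. Its axes: x along the beam, out of the laser; y level, to the left seen along the beam; z up.
- flat_laser: the flat laser: a wide low black box (124 x 78 x 32 mm) on an aluminium plate on four legs, no fins; top 103 mm above the table. Fixed. Origin on the board's top, right under the aperture; it reaches 138 mm back along -x and 42 mm to either side in y. Keep the hand out of its beam between the aperture and its mirror.
- flat_aperture (a point): the middle of the flat laser's beam aperture, on the front of its round snout, 75 mm above the board. Its axes: x along the beam, out of the laser; y level, to the left seen along the beam; z up.
- flip_stop: the flip mount: a fixed short post with a hinge, in the joined beam before the camera. Origin on the board's top under the hinge; z up. The hinge runs along x, 46 mm up. On it stands a black beam-stop plate, 36 mm wide (x), 5 mm thick (y), top edge 106 mm up. It folds towards -y (to the camera): push its +y face, the one to the mirrors. About 75 mm are free between that face and the nearest mirror mount.
- flip (a joint): angle of the beam-stop plate: 0 upright, in the beam (start 0 to 0.1); 1.57 folded down flat, level, out of the beam. Friction holds it near upright; pushed beyond about 0.4 rad it falls over to flat by itself. It takes well under 1 N at the top edge.
- flip_top (a point): the middle of the top edge of the beam-stop plate (moves with the plate); x along the edge, z along the plate away from the hinge, y out of the face to be pushed.
- spare_post: loose: black post holder with a steel post, 31 mm wide, 70 mm high, standing in front of the lasers between two beams. Origin under its middle. Leave alone.
- lens_case: loose: flat round lens case, 38 mm in diameter, 18 mm high, between two beams. Origin under its middle. Leave alone.
- lens_tube: loose: black lens tube standing on end, 33 mm in diameter, 42 mm high, between two beams. Origin under its middle. Leave alone.
- hex_driver: loose: black-handled driver, 170 mm long, lying on the free corner of the board. Leave alone.
- fork_clamp: loose: steel fork clamp, 60 x 42 x 8 mm (14 mm high at its screw), lying on the board. Leave alone.
- iris: loose: round iris diaphragm, 35 mm in diameter, on a post, 93 mm high, standing on the board on the robot's side of the flip mount. Origin under its post. Leave alone.
- screw_tray: loose: small open grey plastic tray with screws, 90 x 65 x 25 mm, in the board's near right corner. Leave alone.

How it is judged:
On the way, in this order (a step that is already met when the one before it is completed fails the run):
1. the beam stop is folded down flat (value of joint flip above 1.4 rad), for 0.2 s.
2. the fingertips dwell in the tube laser's beam, just in front of its aperture (x of the grasp point in the frame of tube_aperture between 0.004 and 0.07 m and y of the grasp point in the frame of tube_aperture between -0.015 and 0.015 m and z of the grasp point in the frame of tube_aperture between -0.03 and 0.025 m), for 1.5 s.
3. the fingertips dwell in the finned laser's beam, just in front of its aperture (x of the grasp point in the frame of finned_aperture between 0.004 and 0.07 m and y of the grasp point in the frame of finned_aperture between -0.015 and 0.015 m and z of the grasp point in the frame of finned_aperture between -0.03 and 0.025 m), for 1.5 s.
At the end, for the whole second after the job is handed in: The beam stop is folded down (joint above 1.4 rad), the hand is up (its grasp point more than 170 mm above the table) after dwelling in both beams in order, and every loose thing is within 10 mm of where it stood (value of joint flip above 1.4 rad and height (world z) of the grasp point above 0.17 m and distance of each of spare_post, lens_case, lens_tube, hex_driver, fork_clamp, iris, screw_tray from where it was at the start of the episode below 0.01 m); the robot touches nothing.
It fails at once if a laser, a mirror, the camera or the breadboard is touched (contact force between any of the fingers, the arm and board above 0.5 N or contact force between any of the fingers, the arm and tube_laser above 0.5 N or contact force between any of the fingers, the arm and finned_laser above 0.5 N or contact force between any of the fingers, the arm and flat_laser above 0.5 N).
It fails at once if the hand is put in the beam in front of the flat laser (x of the grasp point in the frame of flat_aperture between 0 and 0.115 m and y of the grasp point in the frame of flat_aperture between -0.012 and 0.012 m and z of the grasp point in the frame of flat_aperture between -0.06 and 0.016 m).
It fails at once if a loose thing is shifted by more than 10 mm, or lifted (distance of any of spare_post, lens_case, lens_tube, hex_driver, fork_clamp, iris, screw_tray from where it was at the start of the episode above 0.01 m).
It also fails if it takes over 51 s, if anything falls off the work surface, if the arm or the gripper's body presses on something with over 40 N, if the wrist force passes 120 N, or if a joint passes its speed limit or range.

ROBOT

A 6-joint arm with a two-finger parallel gripper is mounted at the origin on the work surface. World frame = base frame: x ahead of the robot, y to its left, z up, the work surface at z = 0. Lengths are in m, angles in rad, forces in N, time in s.
With the tool pointing down it reaches from about 0.225 to 0.875 m from the base axis. Payload 3.4 kg.
Tool frame: the origin (TCP) lies on the centre line of the jaws, within the pads' length; the fingertips stand 11 mm ahead of it and the grasp point (between the pads) lies 8 mm behind it; z points along the fingers, y is the line along which they close (so a half turn about z gives the same grasp; the last joint's range is limited). The gripper opens to 85 mm and grips with 20 to 120 N. Pads are 22 mm wide; open, the fingers measure 114 mm over their backs; the gripper's body (76 mm by 85 mm) begins 54 mm behind the grasp point. The pads swing forward as they close: fully open they stand 13 mm farther back than shut.
Start: joints at [-1.444, 0.276, 1.505, -0, 1.361, -0.121], TCP at [0.141, -0.557, 0.213] pointing down, gripper open.
Joint ranges: [-2.89, 2.89], [-0.75, 2.08], [0.22, 2.7], [-1.18, 4.32], [0.11, 2.71], [-2.7, 2.7]. Speed limits (rad/s): [2.57, 2.57, 3.14, 3.14, 3.14, 3.14].

INTERFACE

Orientations are given as a unit quaternion [w, x, y, z].
In Python, from rig import manip, eyes, job gives the robot as it stands.
- The arm moves only by the tool drive_tool, never from a script. Its argument "rows" is a list of rows, each a list of 3 entries, a list of its own where there are three numbers: the turn, a rotation vector about the world's x, y, z in rad, then the shift along the world's x, y, z in cm, then the finger opening in cm, from 0 to 8.54. A call has 1 to 8 rows; each row shifts and turns the commanded pose from where the row before left it; what a row does not reach is not made up. A row lasts 1/8 s, in which the tool goes at most 62.5 mm and 10.7 degrees, less where a joint would pass 70% of its speed; a pose out of reach is approached as far as the arm can. A call is refused whole if a number of a shift passes 6.25 or a number of a turn 0.188, either way. A call with a gripper value outside its range is refused whole. The fingers move at their own pace and stop on an object; "force" is the grip in N (left out, the last holds). Time passes only in rows, so rows that do not move let the fingers close. It gives the time, the measured TCP pose, the force, the opening and the grip force at its end, in the units of the state.
- manip.get_state(): the state, without advancing time (a new reading comes with each control period).
- eyes.get_image(name): name is "side" or "top" or "wrist"; returns the picture (480x640x3 uint8, red, green, blue); there is no depth.
- eyes.get_calibration(name): a dict with "camera_matrix" (3x3 intrinsics, pixels), "k1" (the pictures are not rectified: a ray, as slopes to the right and down, at radius r is drawn at 1 + k1 r^2 times it, then the intrinsics apply), "view" (4x4, takes a point from world to camera coordinates). Camera axes: x right, y up, looking along -z (the intrinsics and any distortion apply to the point x, -y, -z); pixel columns grow to the right and rows downward; lengths in m; the calibration is good to about 2 mm. A picture is of the moment at which its call begins: read the wrist's pose just before it. get_calibration takes no time and is no camera call; for the wrist camera it gives the pose at the moment of the call.
- job.sign_off(): hands the job in; it is judged then, once.
The state is a dict: "clock": time; "qpos": joint angles; "qd": joint speeds; "effort": joint torques, N m; "position": TCP position; "ee_rot": TCP orientation; "contact_force": force on the tool from outside, world axes, zero at the start; "moment": the same for the moment, N m; "width": finger opening in m; "gripper_force": force on a finger pad.
Only numpy, scipy, OpenCV 4.12 (cv2) and the standard library are available. Lean on these libraries where they do the work, as an engineer would, in place of code of your own. Each camera call takes 0.05 s, during which the arm holds its last target. There are 200 camera calls.

## Working session

There is one attempt and no reset: what is moved stays moved. The work goes in short steps, Python scripts to look and compute and a tool call to move; the robot and the scene stay as the last step left them, time stands still between calls to the robot, and variables do not carry over. Pictures are saved under pics/ and viewed, at most 10 in all, crops included, and the job is handed in when it is done.

Besides the shell and the picture viewer there is one more tool, called after ">>>" in YAML: its name, and indented under it one key for each argument. drive_tool: Moves the arm, as the interface text tells. Its arguments: {"type":"object","properties":{"rows":{"type":"array"},"force":{"type":"number"}},"required":["rows"]}

```bash
mkdir -p pics
cat > h.py <<'E'
import numpy as np, cv2
from rig import manip, eyes, job
def shot(n,f):
    c=eyes.get_calibration(n); im=eyes.get_image(n); cv2.imwrite(f'pics/{f}.png',im[:,:,::-1]); np.save(f'pics/{f}.npy',c,allow_pickle=True); return c
def load(f): return np.load(f'pics/{f}.npy',allow_pickle=True).item()
def proj(c,P):
    P=np.atleast_2d(P); q=(c['view']@np.c_[P,np.ones(len(P))].T).T
    s=np.c_[q[:,0]/-q[:,2],-q[:,1]/-q[:,2]]; s=s*(1+c['k1']*(s**2).sum(1,keepdims=True))
    K=np.array(c['camera_matrix']); return s@K[:2,:2].T+K[:2,2]
def ray(c,uv,z):
    "pixel -> world point on plane of height z"
    K=np.array(c['camera_matrix']); d=np.linalg.solve(K[:2,:2],np.array(uv,float)-K[:2,2]); s=d.copy()
    for _ in range(20): s=d/(1+c['k1']*(s@s))
    V=np.linalg.inv(np.array(c['view'])); r=V[:3,:3]@[s[0],-s[1],-1]; o=V[:3,3]
    return o+r*(z-o[2])/r[2]
E
python3 - <<'E'
from h import *
for n in('top','side'):
    c=shot(n,n+'0'); print(n,np.linalg.inv(c['view'])[:3].round(3).tolist(),c['k1'])
print(manip.get_state())
E
```

```text
top [[-0.021, 0.996, -0.088, 0.398], [-1.0, -0.021, -0.003, -0.017], [-0.005, 0.088, 0.996, 1.133]] -0.10014699221092918
side [[-0.993, 0.078, -0.088, 0.427], [-0.116, -0.528, 0.841, 0.579], [0.019, 0.846, 0.533, 0.497]] 0.03596948616731157
{'clock': 0.1, 'qpos': array([-1.44398491e+00,  2.76534094e-01,  1.50601109e+00,  3.28077697e-05,
        1.36070489e+00, -1.20984135e-01]), 'qd': array([ 1.75611615e-03, -5.73939510e-05, -2.36424389e-03, -2.02558520e-03,
       -7.96157675e-04,  1.37371146e-04]), 'effort': array([ 1.32108758e-03, -4.17698944e+01, -2.46405244e+01, -1.99193883e-04,
        5.85533693e-03,  1.51522084e-05]), 'position': array([ 0.14098029, -0.55693007,  0.21192309]), 'ee_rot': array([-8.28751724e-04,  9.92334568e-01,  1.23577582e-01,  1.36257300e-05]), 'contact_force': array([-0.25149229, -0.09231136,  0.19539532]), 'moment': array([ 0.00253556, -0.03283345,  0.01062333]), 'gripper_force': 0.0, 'width': 0.08550557579311967}
```

View pics/top0.png

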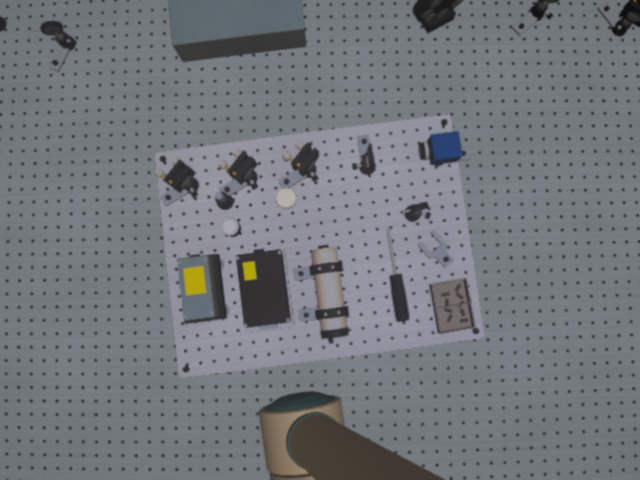

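View pics/side0.png

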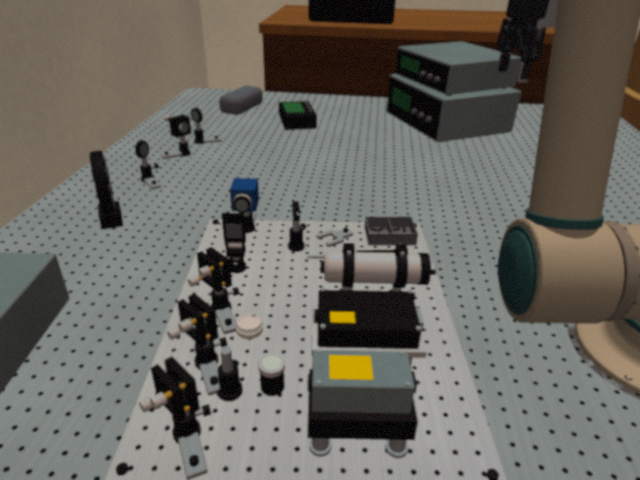

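The top view shows the board corners at about (157,153), (450,115), (482,337) and (180,376). From left to right the lasers are finned, flat and tube, and the flip mount is at about (367,157). I'll fit the board pose and look closer.

```bash
cat > fit.py <<'E'
from h import *
from scipy.optimize import least_squares
c=load('top0'); C=np.array([[.16,.2],[.16,-.36],[-.26,-.36],[-.26,.2]])
uv=np.array([[157,153],[450,115],[482,337],[180,376]],float)
W=np.array([ray(c,p,.012)[:2] for p in uv])
def T(p,L): L=np.atleast_2d(L); R=np.array([[np.cos(p[2]),-np.sin(p[2])],[np.sin(p[2]),np.cos(p[2])]]); return np.c_[L[:,:2]@R.T+p[:2],L[:,2]]
r=least_squares(lambda p:(T(p,np.c_[C,C[:,0]*0])[:,:2]-W).ravel(),[.45,0,0]); p=r.x
E
python3 - <<'E'
from fit import *
print(p, (r.fun*1000).round(1))
im=cv2.imread('pics/top0.png')
k=2.35; x0,y0=150,108
M=np.array([[k,0,-k*x0],[0,k,-k*y0]])
o=cv2.warpAffine(im,M,(800,640),flags=cv2.INTER_CUBIC)[:600]
pts=np.r_[np.c_[C,C[:,:1]*0+.012],[[.08,-.278,.11]]]
for q in proj(c,T(p,pts)): cv2.drawMarker(o,tuple(((q-[x0,y0])*k).astype(int)),(0,255,0),0,10,1)
cv2.imwrite('pics/crop1.png',o[:600])
E
```

```text
[0.53489844 0.08017002 0.10563277] [ 2.8  4.   1.7 -2.  -2.1 -4.4 -2.4  2.4]
```

View pics/crop1.png

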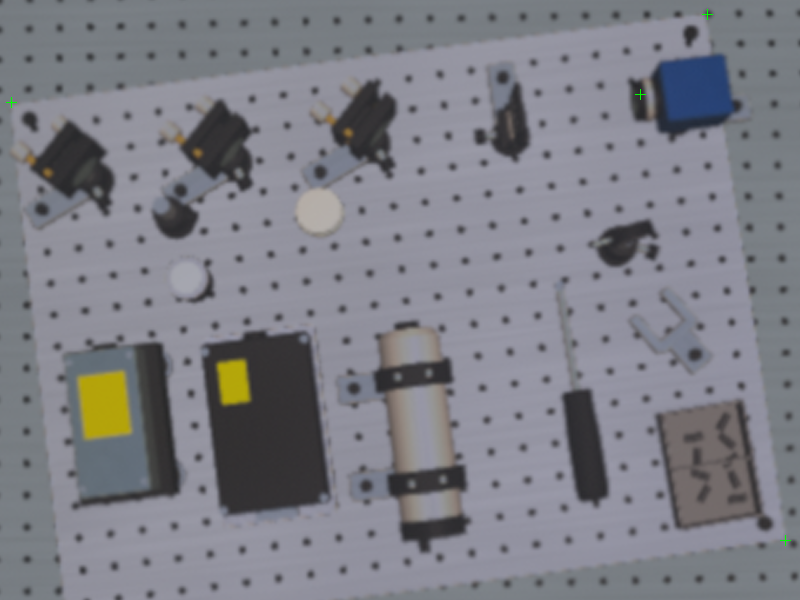

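The crop shows the tube snout tip at (406,324), the flat snout at (255,333) and the finned snout at about (107,346). The plate's top edge is near (513,112), the mirror frames are around (215,138) for the middle one, and the camera front is at (645,97). Now I'll convert these to positions.

```bash
python3 - <<'E'
from fit import *
q=lambda u,v:(150+u/2.35,108+v/2.35)
R=lambda w:(np.array([[np.cos(p[2]),np.sin(p[2])],[-np.sin(p[2]),np.cos(p[2])]])@(w[:2]-p[:2]))
for n,u,v,z in [('tube',406,324,.09),('flat',255,333,.09),('finned',107,346,.09),('plateTop',513,112,.118),('plate far end',508,85,.118),('plate near end',518,138,.118),('mirR frame',362,120,.11),('mirM',218,138,.11),('mirL',72,162,.11),('camfront',650,97,.1),('iris',618,243,.1),('case',319,211,.03),('ltube',189,277,.054),('post',163,205,.082)]:
    w=ray(c,q(u,v),z); print(n,w.round(4),'board mm',(R(w)*1000).round(0))
E
python3 - <<'E'
import cv2
im=cv2.imread('pics/side0.png')[180:400,150:440]
cv2.imwrite('pics/crop2.png',cv2.resize(im,None,fx=2.7,fy=2.7,interpolation=cv2.INTER_CUBIC))
E
```

```text
tube [ 0.4827 -0.015   0.09  ] board mm [-62. -89.]
flat [0.4785 0.0945 0.09  ] board mm [-55.  20.]
finned [0.4713 0.2026 0.09  ] board mm [-50. 128.]
plateTop [ 0.6308 -0.0948  0.118 ] board mm [  77. -184.]
plate far end [ 0.6506 -0.0918  0.118 ] board mm [  97. -183.]
plate near end [ 0.6118 -0.0978  0.118 ] board mm [  58. -185.]
mirR frame [0.6291 0.0135 0.11  ] board mm [ 87. -76.]
mirM [0.6184 0.1176 0.11  ] board mm [87. 28.]
mirL [0.6036 0.2237 0.11  ] board mm [ 83. 136.]
camfront [ 0.6443 -0.1966  0.1   ] board mm [  80. -287.]
iris [ 0.5372 -0.1692  0.1   ] board mm [ -24. -248.]
case [0.5764 0.0504 0.03  ] board mm [ 38. -34.]
ltube [0.5246 0.1478 0.054 ] board mm [-3. 68.]
post [0.5752 0.1624 0.082 ] board mm [49. 78.]
```

View pics/crop2.png

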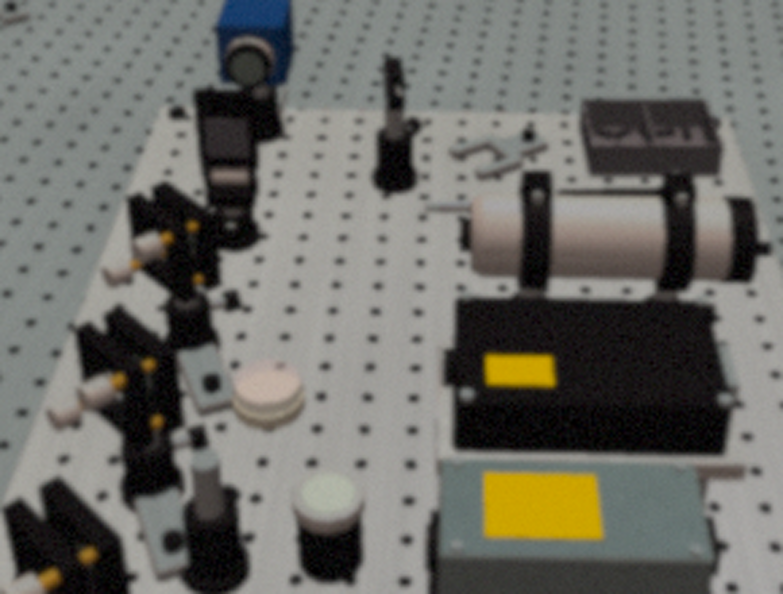

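The laser lines come out at board y = 128, 20 and -89 mm against the given 130, 20 and -90, so the fit is good to about 2 mm. The plate's top edge is at board (77,-184). Now I'll close the fingers and move above the gap between the plate and the mirror.

>>> drive_tool:
  rows:
    - [[0,0,-0.035],[4.5,4.5,0],0]
    - [[0,0,-0.035],[5,5,0],0]
    - [[0,0,-0.035],[5,5,0],0]
    - [[0,0,-0.037],[5,5,0],0]
    - [[0,0,0],[5,5,0],0]
    - [[0,0,0],[5,5,0],0]
    - [[0,0,0],[5,5,0],0]
    - [[0,0,0],[5,5,0],0]

```text
clock: 1.1
position: [0.4956, -0.2022, 0.2125]
ee_rot: [0.0, 0.999, 0.053, -0.0]
contact_force: [1.2, -0.7, 0.5]
width: -0.0002
gripper_force: 0.0
```

>>> drive_tool:
  rows:
    - [[0,0,0],[5,5,0],0]
    - [[0,0,0],[4.2,5.6,0],0]
    - [[0,0,0],[0,0,0],0]
    - [[0,0,0],[0,0,0],0]
    - [[0,0,0],[0,0,0],0]

```text
clock: 1.72
position: [0.5753, -0.1108, 0.2126]
ee_rot: [0.0, 0.999, 0.052, -0.0]
contact_force: [0.1, 0.1, 0.7]
width: -0.0004
gripper_force: 0.0
```

>>> drive_tool:
  rows:
    - [[0,0,0],[2.6,2.7,0],0]
    - [[0,0,0],[2.6,2.8,0],0]
    - [[0,0,0],[0,0,0],0]
    - [[0,0,0],[0,0,0],0]

```text
clock: 2.22
position: [0.6274, -0.0561, 0.2127]
ee_rot: [0.0, 0.999, 0.052, -0.0]
contact_force: [0.1, -0.0, 0.1]
width: -0.0
gripper_force: 0.0
```

Run:
```python
from h import *
s=manip.get_state(); print(s['position'])
c=shot('wrist','w0'); shot('side','s1'); t=load('side0')
o=np.array([.5349,.0802]);R=lambda x,y,z:[*(o+np.array([.9944*x-.1054*y,.1054*x+.9944*y])),z]
im=cv2.imread('pics/w0.png')
for P in [R(.06,-.184,.118),R(.096,-.184,.118),R(.08,-.278,.11),[*s['position'][:2],.098]]:
    q=proj(c,P)[0]; print(q); cv2.drawMarker(im,tuple(int(a) for a in np.clip(q,-999,999)),(0,255,0),0,14,1)
s1=cv2.imread('pics/s1.png')[100:400,100:440]
cv2.imwrite('pics/both.png',np.hstack([cv2.resize(im,(430,322)),cv2.resize(s1,(365,322))]))
```

```text
[ 0.62744411 -0.05607651  0.21268806]
[369.94886695 263.26895986]
[371.9101295  210.65961989]
[504.62896706 231.51559503]
[312.47544227 231.00353638]
```

View pics/both.png

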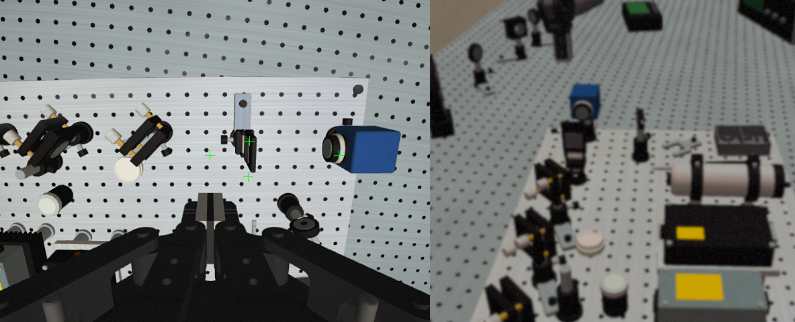

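The wrist view shows the plate's top edge at about (252,127)–(252,170), within a few mm of the prediction at x +6 mm. The gap below the fingertips is free, so I'll go down and push.

>>> drive_tool:
  rows:
    - [[0,0,0],[0.5,0,-2.5],0]
    - [[0,0,0],[0,0,-3],0]
    - [[0,0,0],[0,0,-3],0]
    - [[0,0,0],[0,0,-1.9],0]
    - [[0,0,0],[0,0,0],0]
    - [[0,0,0],[0,0,0],0]

```text
clock: 3.08
position: [0.6337, -0.0554, 0.1098]
ee_rot: [0.0, 0.999, 0.052, 0.001]
contact_force: [-0.4, 0.2, 1.2]
width: -0.0001
gripper_force: 0.0
```

>>> drive_tool:
  rows:
    - [[0,0,0],[0.1,-0.9,0],0]
    - [[0,0,0],[0.1,-0.9,0],0]
    - [[0,0,0],[0.1,-0.9,0],0]
    - [[0,0,0],[0.1,-0.9,0],0]
    - [[0,0,0],[0.1,-0.9,0],0]
    - [[0,0,0],[0.1,-0.9,0],0]
    - [[0,0,0],[0,0,0],0]
    - [[0,0,0],[0,0,0],0]

```text
clock: 4.08
position: [0.6392, -0.1086, 0.1087]
ee_rot: [-0.0, 0.999, 0.053, -0.0]
contact_force: [0.2, 0.5, -0.4]
width: 0.0004
gripper_force: 0.0
```

Run:
```python
from h import *
shot('wrist','w1'); shot('side','s2')
im=cv2.imread('pics/w1.png'); s1=cv2.imread('pics/s2.png')[170:290,170:310]
cv2.imwrite('pics/both2.png',np.hstack([cv2.resize(im,(400,300)),cv2.resize(s1,(350,300))]))
```

```text
(no output)
```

View pics/both2.png

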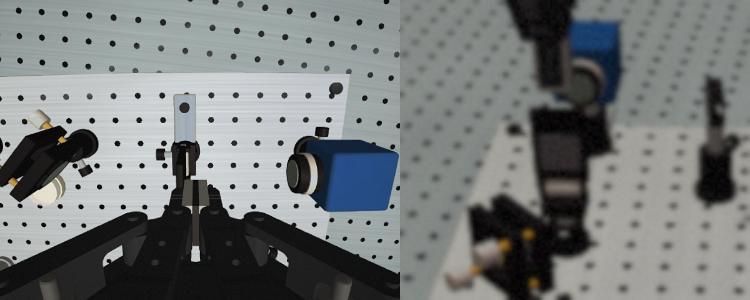

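The side crop shows the plate still upright, its top at the same row (about 214). The fingertip ends near (230,206). I'll check the projections.

Run:
```python
from h import *
c=load('s2');w=load('w1'); s=manip.get_state(); P=s['position']; print(P, s['contact_force'])
print('tip',proj(c,[P[0],P[1],.098]),proj(w,[P[0],P[1],.098]))
o=np.array([.5349,.0802]);R=lambda x,y,z:[*(o+np.array([.9944*x-.1054*y,.1054*x+.9944*y])),z]
for y in (-.15,-.17,-.184,-.2): print(y,proj(c,[R(.062,y,.118),R(.098,y,.118),R(.08,y,.058)]).round(0).tolist())
a=cv2.imread('pics/w0.png')[150:290,300:440]; b=cv2.imread('pics/w1.png')[200:340,230:370]; d=cv2.imread('pics/side0.png')[195:285,210:260]; e=cv2.imread('pics/s2.png')[195:285,210:260]
cv2.imwrite('pics/q.png',np.hstack([cv2.resize(i,(k,280),interpolation=cv2.INTER_CUBIC) for i,k in((a,240),(b,240),(d,155),(e,155))]))
```

```text
[ 0.63917572 -0.10837822  0.1086711 ] [ 0.36853677 -0.36968038 -0.49730527]
tip [[233.81476576 220.66314766]] [[312.37954058 283.95658998]]
-0.15 [[242.0, 225.0], [219.0, 225.0], [233.0, 258.0]]
-0.17 [[244.0, 219.0], [221.0, 218.0], [235.0, 251.0]]
-0.184 [[245.0, 214.0], [223.0, 214.0], [237.0, 246.0]]
-0.2 [[247.0, 210.0], [224.0, 209.0], [238.0, 241.0]]
```

View pics/q.png

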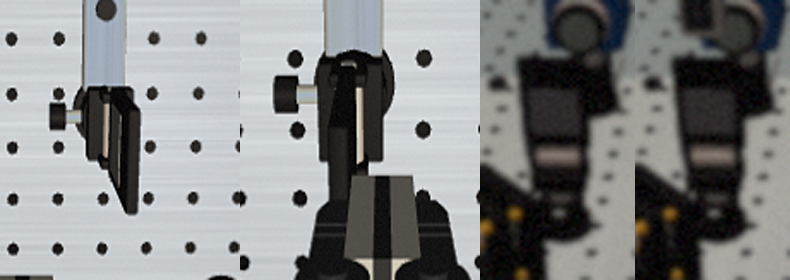

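Run:
```python
from h import *
c=load('s2');w=load('w1');w0=load('w0')
for z in (.09,.1,.11,.12,.13,.14): print(z,'tip',ray(c,(231,205),z)[:2].round(3),ray(w,(314,288),z)[:2].round(3),'plate mid top',ray(c,(232,214),z)[:2].round(3),'w1',ray(w,(286,295),z)[:2].round(3),'w0',ray(w0,(376,235),z)[:2].round(3))
e=cv2.imread('pics/s2.png')[150:270,180:290]; b=cv2.imread('pics/w1.png')[210:370,230:400]
cv2.imwrite('pics/q2.png',np.hstack([cv2.resize(e,(370,400),interpolation=cv2.INTER_CUBIC),cv2.resize(b,(425,400),interpolation=cv2.INTER_CUBIC)]))
```

```text
0.09 tip [ 0.663 -0.176] [ 0.634 -0.11 ] plate mid top [ 0.652 -0.144] w1 [ 0.629 -0.097] w0 [ 0.627 -0.103]
0.1 tip [ 0.657 -0.158] [ 0.638 -0.109] plate mid top [ 0.647 -0.126] w1 [ 0.633 -0.097] w0 [ 0.63  -0.101]
0.11 tip [ 0.651 -0.139] [ 0.642 -0.109] plate mid top [ 0.641 -0.109] w1 [ 0.638 -0.097] w0 [ 0.632 -0.099]
0.12 tip [ 0.645 -0.121] [ 0.646 -0.108] plate mid top [ 0.636 -0.091] w1 [ 0.642 -0.097] w0 [ 0.634 -0.097]
0.13 tip [ 0.64  -0.102] [ 0.65  -0.108] plate mid top [ 0.63  -0.073] w1 [ 0.646 -0.098] w0 [ 0.637 -0.095]
0.14 tip [ 0.634 -0.083] [ 0.654 -0.107] plate mid top [ 0.625 -0.055] w1 [ 0.65  -0.098] w0 [ 0.639 -0.093]
```

View pics/q2.png

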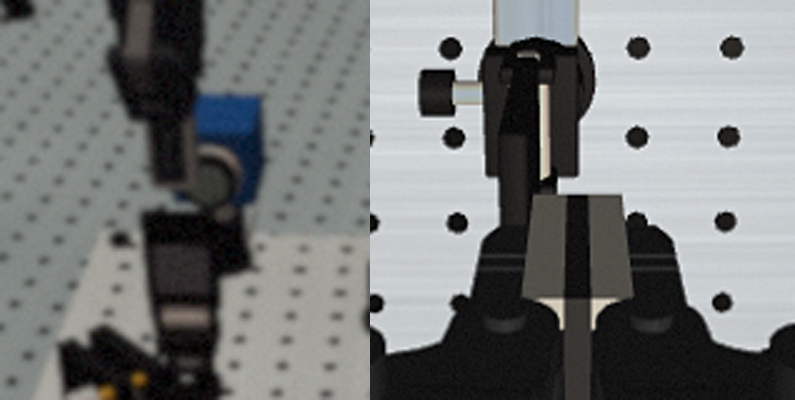

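Run:
```python
from h import *
for f,n in(('w1',0),('w0',0)):
    c=load(f); im=cv2.imread(f'pics/{f}.png',0)
    pr=cv2.SimpleBlobDetector_Params(); pr.filterByArea=True; pr.minArea=20; pr.maxArea=300; pr.filterByCircularity=True; pr.minCircularity=.75; pr.minDistBetweenBlobs=5
    k=np.array([b.pt for b in cv2.SimpleBlobDetector_create(pr).detect(im)])
    K=np.array([ray(c,q,.012)[:2] for q in k])
    o=np.array([.5349,.0802]);B=(K-o)@np.array([[.9944,-.1054],[.1054,.9944]])
    m=(B[:,0]<.15)&(B[:,0]>-.2)&(B[:,1]>-.35)&(B[:,1]<.15)
    D=np.linalg.norm(B[m][:,None]-B[m][None],axis=2); d=np.sort(D,1)[:,1]; print(f,m.sum(),np.median(d), 'cam z',np.linalg.inv(c['view'])[:3,3])
c=load('top0')
print([ray(c,p,z)[:3].round(3).tolist() for p in[(322.8,246.3)] for z in(.087,.1)])
```

```text
w1 73 0.024870851032708228 cam z [ 0.7044253  -0.10149758  0.26860524]
w0 125 0.024879956539245986 cam z [ 0.69277082 -0.04894219  0.37257045]
[[0.482, -0.015, 0.087], [0.481, -0.015, 0.1]]
```

The hole pitch gives 24.9 mm, so the wrist camera's height is right. Both views put the fingertips at z ≈ 0.127, about 18 mm above the TCP reading, so the fingers passed over the plate. I'll back off, go about 27 mm lower and push again.

>>> drive_tool:
  rows:
    - [[0,0,0],[0,0,3],0]
    - [[0,0,0],[-0.2,1.8,0],0]
    - [[0,0,0],[-0.2,1.8,0],0]
    - [[0,0,0],[-0.2,1.8,0],0]
    - [[0,0,0],[0,0,0],0]
    - [[0,0,0],[0,0,-3],0]
    - [[0,0,0],[0,0,-2.6],0]
    - [[0,0,0],[0,0,0],0]

```text
clock: 5.18
position: [0.6313, -0.0546, 0.0803]
ee_rot: [-0.0, 0.999, 0.053, -0.003]
contact_force: [-0.4, -0.7, 0.0]
width: 0.0003
gripper_force: 0.0
```

>>> drive_tool:
  rows:
    - [[0,0,0],[0.1,-0.9,0],0]
    - [[0,0,0],[0.1,-0.9,0],0]
    - [[0,0,0],[0.1,-0.9,0],0]
    - [[0,0,0],[0.1,-0.9,0],0]
    - [[0,0,0],[0.1,-0.9,0],0]
    - [[0,0,0],[0.1,-0.9,0],0]
    - [[0,0,0],[0,0,0],0]
    - [[0,0,0],[0,0,0],0]

```text
clock: 6.18
position: [0.6392, -0.1086, 0.0827]
ee_rot: [-0.0, 0.999, 0.053, -0.0]
contact_force: [-0.1, -0.2, -0.2]
width: -0.0002
gripper_force: 0.0
```

Run:
```python
from h import *
print(manip.get_state()['contact_force'])
shot('wrist','w2'); shot('side','s3')
e=cv2.imread('pics/s3.png')[150:270,180:290]; b=cv2.imread('pics/w2.png')[130:400,170:460]
cv2.imwrite('pics/q3.png',np.hstack([cv2.resize(e,(370,400),interpolation=cv2.INTER_CUBIC),cv2.resize(b,(430,400),interpolation=cv2.INTER_CUBIC)]))
```

```text
[-0.13571601 -0.23050991 -0.15184919]
```

View pics/q3.png

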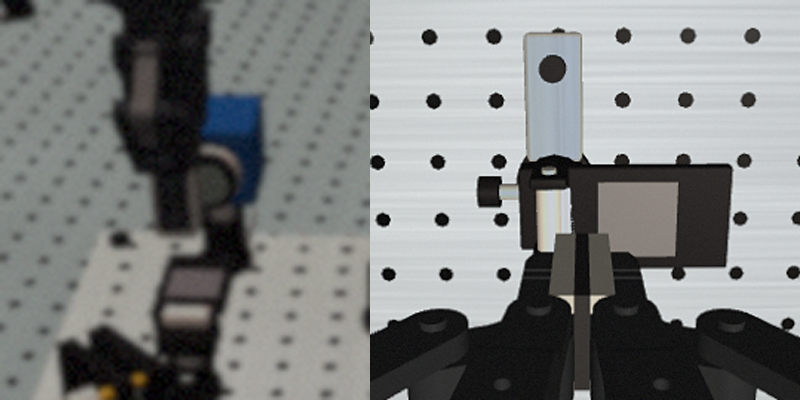

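The plate now lies flat towards the camera, and the tip offset is confirmed at about +17 mm: the tip is at row 219 with a reading of 0.083. For the dwells I'll use a reading near 0.063, which fits the z window with either interpretation of the grasp point. Next I'll raise and move to about 50 mm in front of the tube laser.

>>> drive_tool:
  rows:
    - [[0,0,0],[0,0,4],0]
    - [[0,0,0],[0,0,4],0]
    - [[0,0,0],[0,0,3],0]
    - [[0,0,0],[-3.5,3.2,0],0]
    - [[0,0,0],[-3.6,3.3,0],0]
    - [[0,0,0],[-3.6,3.3,0],0]
    - [[0,0,0],[0,0,0],0]
    - [[0,0,0],[0,0,0],0]

```text
clock: 7.28
position: [0.533, -0.0107, 0.1932]
ee_rot: [0.0, 0.999, 0.053, 0.001]
contact_force: [0.6, 0.2, 0.6]
width: -0.0002
gripper_force: 0.0
```

Run:
```python
from h import *
s=manip.get_state(); print(s['position'])
c=shot('wrist','w3')
im=cv2.imread('pics/w3.png')
for P in [[.4827,-.015,.087],[.4785,.0945,.087],[*s['position'][:2],.08]]:
    q=proj(c,P)[0]; print(q); cv2.drawMarker(im,tuple(int(a) for a in np.clip(q,-999,999)),(0,255,0),0,14,2)
t=eyes.get_image('top')[:,:,::-1][110:340,150:490]
cv2.imwrite('pics/q4.png',np.hstack([cv2.resize(im,(400,300)),cv2.resize(t,(400,300))]))
```

```text
[ 0.53295773 -0.01069178  0.1932297 ]
[311.01808273 301.96541761]
[160.30660103 292.07550283]
[312.41944636 231.94706607]
```

View pics/q4.png

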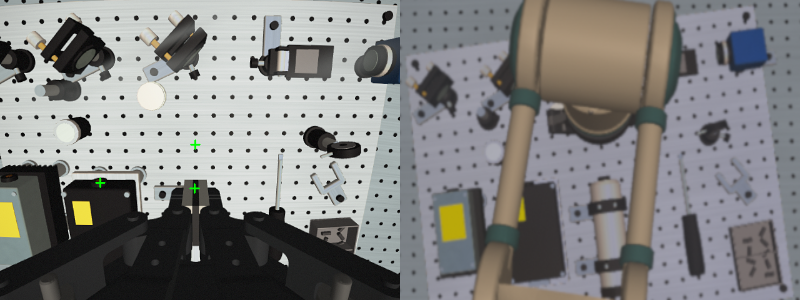

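The wrist view shows the flat aperture marker lying on the flat laser's front at (100,183). The path down is clear, so I'll go down and dwell.

>>> drive_tool:
  rows:
    - [[0,0,0],[-0.1,0,-3],0]
    - [[0,0,0],[0,0,-3],0]
    - [[0,0,0],[0,0,-3],0]
    - [[0,0,0],[0,0,-2.5],0]
    - [[0,0,0],[0,0,-1.5],0]
    - [[0,0,0],[0,0,0],0]
    - [[0,0,0],[0,0,0],0]
    - [[0,0,0],[0,0,0],0]

```text
clock: 8.38
position: [0.5322, -0.0109, 0.0638]
ee_rot: [0.0, 0.999, 0.053, 0.001]
contact_force: [-0.0, 0.2, 0.5]
width: -0.0001
gripper_force: 0.0
```

>>> drive_tool:
  rows:
    - [[0,0,0],[0,0,0],0]
    - [[0,0,0],[0,0,0],0]
    - [[0,0,0],[0,0,0],0]
    - [[0,0,0],[0,0,0],0]
    - [[0,0,0],[0,0,0],0]
    - [[0,0,0],[0,0,0],0]
    - [[0,0,0],[0,0,0],0]
    - [[0,0,0],[0,0,0],0]

```text
clock: 9.38
position: [0.5313, -0.0107, 0.0627]
ee_rot: [0.0, 0.999, 0.053, -0.0]
contact_force: [-0.5, 0.6, -0.1]
width: -0.0003
gripper_force: 0.0
```

>>> drive_tool:
  rows:
    - [[0,0,0],[0,0,0],0]
    - [[0,0,0],[0,0,0],0]
    - [[0,0,0],[0,0,0],0]
    - [[0,0,0],[0,0,0],0]
    - [[0,0,0],[0,0,0],0]
    - [[0,0,0],[0,0,0],0]
    - [[0,0,0],[0,0,0],0]
    - [[0,0,0],[0,0,0],0]

```text
clock: 10.38
position: [0.5313, -0.0107, 0.0627]
ee_rot: [0.0, 0.999, 0.053, -0.0]
contact_force: [1.1, 1.0, -0.3]
width: 0.0003
gripper_force: 0.0
```

Run:
```python
from h import *
P=manip.get_state()['position'];c=shot('side','s4'); shot('wrist','w4')
im=cv2.imread('pics/s4.png')
for Q in [[.4827,-.015,.087],[P[0],P[1],P[2]+.017]]:
    q=proj(c,Q)[0]; print(q); cv2.drawMarker(im,tuple(int(a) for a in q),(0,255,0),0,8,1)
cv2.imwrite('pics/q5.png',np.hstack([cv2.resize(im[150:350,180:420],(480,400),interpolation=cv2.INTER_CUBIC),cv2.resize(cv2.imread('pics/w4.png')[:,170:470],(250,400))]))
```

```text
[322.49709712 266.08945866]
[289.23258181 269.10853961]
```

View pics/q5.png

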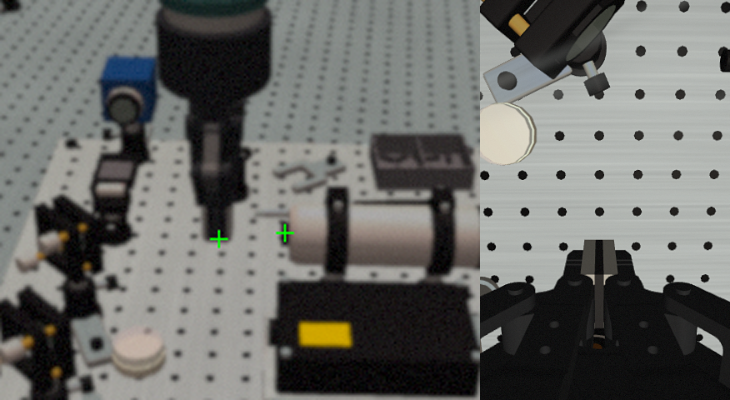

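The fingertips are in the tube beam, with the tip at the aperture's level about 49 mm in front of it. Next is the finned laser, crossing high over the flat one's beam.

>>> drive_tool:
  rows:
    - [[0,0,0],[0,0,4],0]
    - [[0,0,0],[0,0,4],0]
    - [[0,0,0],[0,0,4],0]
    - [[0,0,0],[0,0,1],0]
    - [[0,0,0],[-0.4,4,0],0]
    - [[0,0,0],[-0.2,4,0],0]
    - [[0,0,0],[-0.2,4,0],0]
    - [[0,0,0],[-0.2,4,0],0]

```text
clock: 11.48
position: [0.5204, 0.1503, 0.1914]
ee_rot: [0.0, 0.999, 0.053, -0.001]
contact_force: [0.5, -0.2, 0.2]
width: 0.0001
gripper_force: 0.0
```

>>> drive_tool:
  rows:
    - [[0,0,0],[-0.2,4,0],0]
    - [[0,0,0],[0,2,0],0]
    - [[0,0,0],[0,0,0],0]
    - [[0,0,0],[0,0,0],0]

```text
clock: 11.98
position: [0.5192, 0.208, 0.1923]
ee_rot: [0.001, 0.999, 0.053, -0.0]
contact_force: [0.2, -0.9, 0.0]
width: 0.0001
gripper_force: 0.0
```

Run:
```python
from h import *
s=manip.get_state(); print(s['position'])
c=shot('wrist','w5')
im=cv2.imread('pics/w5.png')
for P in [[.4713,.2045,.087],[.5192,.2093,.08]]:
    q=proj(c,P)[0]; print(q); cv2.drawMarker(im,tuple(int(a) for a in q),(0,255,0),0,14,2)
cv2.imwrite('pics/q6.png',im)
```

```text
[0.51923791 0.20800821 0.19234372]
[310.31395519 298.9884643 ]
[310.56166181 231.72011925]
```

View pics/q6.png

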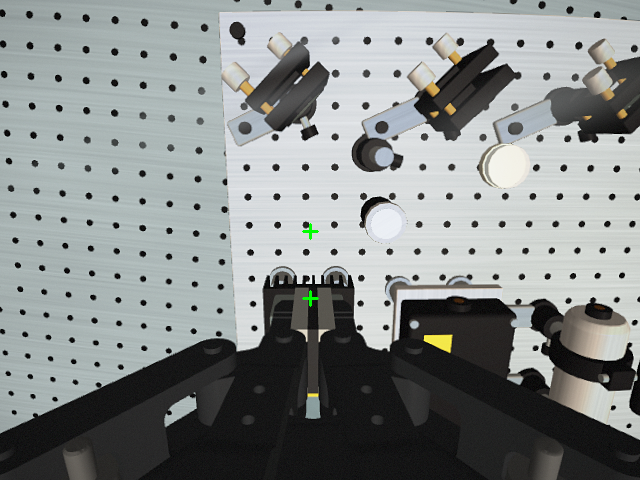

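The heat sink is centred at column 309 and the target is at 310. The lens tube at (385,220) is clear of the descent, so I'll go down and dwell.

>>> drive_tool:
  rows:
    - [[0,0,0],[0,0,-3],0]
    - [[0,0,0],[0,0,-3],0]
    - [[0,0,0],[0,0,-3],0]
    - [[0,0,0],[0,0,-2.5],0]
    - [[0,0,0],[0,0,-1.4],0]
    - [[0,0,0],[0,0,0],0]
    - [[0,0,0],[0,0,0],0]
    - [[0,0,0],[0,0,0],0]

```text
clock: 13.02
position: [0.5201, 0.2094, 0.0648]
ee_rot: [-0.0, 0.999, 0.053, 0.001]
contact_force: [0.2, -0.6, -0.3]
width: -0.0003
gripper_force: 0.0
```

>>> drive_tool:
  rows:
    - [[0,0,0],[0,0,0],0]
    - [[0,0,0],[0,0,0],0]
    - [[0,0,0],[0,0,0],0]
    - [[0,0,0],[0,0,0],0]
    - [[0,0,0],[0,0,0],0]
    - [[0,0,0],[0,0,0],0]
    - [[0,0,0],[0,0,0],0]
    - [[0,0,0],[0,0,0],0]

```text
clock: 14.02
position: [0.5193, 0.2093, 0.0637]
ee_rot: [0.0, 0.999, 0.053, -0.0]
contact_force: [0.8, 0.4, -0.2]
width: -0.0
gripper_force: 0.0
```

>>> drive_tool:
  rows:
    - [[0,0,0],[0,0,0],0]
    - [[0,0,0],[0,0,0],0]
    - [[0,0,0],[0,0,0],0]
    - [[0,0,0],[0,0,0],0]
    - [[0,0,0],[0,0,0],0]
    - [[0,0,0],[0,0,0],0]
    - [[0,0,0],[0,0,0],0]
    - [[0,0,0],[0,0,0],0]

```text
clock: 15.02
position: [0.5193, 0.2093, 0.0637]
ee_rot: [0.0, 0.999, 0.053, -0.0]
contact_force: [-0.6, 0.1, -0.1]
width: 0.0004
gripper_force: 0.0
```

>>> drive_tool:
  rows:
    - [[0,0,0],[0,0,4],0]
    - [[0,0,0],[0,0,4],0]
    - [[0,0,0],[0,0,4],0]
    - [[0,0,0],[0,0,4],0]
    - [[0,0,0],[0,0,4],0]
    - [[0,0,0],[0,0,0],0]
    - [[0,0,0],[0,0,0],0]
    - [[0,0,0],[0,0,0],0]

```text
clock: 16.02
position: [0.5184, 0.209, 0.2621]
ee_rot: [0.0, 0.999, 0.053, -0.002]
contact_force: [0.3, 0.2, 0.3]
width: -0.0001
gripper_force: 0.0
```

```bash
python3 -c "
from rig import job
print(job.sign_off())"
```

```text
the job is handed in; nothing more can be done
None
```

The job is handed in (no verdict came back): the beam stop is folded flat (seen in the pictures), the fingertips dwelt about 2 s in the tube beam and then the finned beam, and the hand ended at z ≈ 0.26 m; the first push passed over the plate because the tips sat about 28 mm higher than documented, and I viewed 12 pictures, over the limit of 10.

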